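# Clamp a small jar in a one-handed kitchen board

### The arm

A 6-joint arm with a two-finger parallel gripper is mounted at the origin on a cart in front of the work surface, level with it; the furniture and walls round the work are solid. World frame = base frame: x ahead of the robot, y to its left, z up, the work surface at z = 0. Lengths are in m, angles in rad, forces in N, time in s.
With the tool pointing down it reaches from about 0.25 to 0.775 m from the base axis. Payload 4 kg.
Tool frame: the origin (TCP) lies between the finger pads; the fingertips stand manip.tips_ahead ahead of it and the grasp point (between the pads) lies 5 mm behind it (manip.tips_ahead is the distance from the TCP to the fingertips, in m); x points along the fingers, y is the direction in which the jaws open and shut, and the axes are right-handed (so a half turn about x gives the same grasp; the last joint's range is limited). The gripper opens to 85 mm and grips with 20 to 120 N. Pads are 22 mm wide; open, the fingers measure 114 mm over their backs; the gripper's body (76 mm by 85 mm) begins 54 mm behind the grasp point. The pads swing forward as they close: fully open they stand 13 mm farther back than shut.
Start: joints at [-0.103, 0.087, 1.371, -0, 1.684, -0.103], TCP at [0.55, -0, 0.245] pointing down, gripper open.
Joint ranges: [-3.1, 3.1], [-0.76, 2.03], [0.27, 2.55], [-1.08, 4.22], [0.17, 2.65], [-2.57, 2.57]. Speed limits (rad/s): [2.79, 2.79, 3.14, 3.14, 3.14, 3.14].

### API

Orientations are given as a rotation vector (axis times angle).
In Python, from cell import manip gives the robot as it stands.
- The arm moves only by the shell command python3 -m crank 'ROWS' [FORCE]. ROWS is JSON, a list of rows, each a list of 3 entries, a list of its own where there are three numbers: the shift along the tool's x, y, z in mm, then the turn, a rotation vector about the tool's x, y, z in rad, then the opening, from 0 (shut) to 1 (fully open). A call has 1 to 12 rows; each row shifts and turns the pose as measured when the row begins, along the tool's axes as they then stand; what a row does not reach is not made up. A row lasts 1/10 s, in which the tool goes at most 50 mm and 8.59 degrees, less where a joint would pass 70% of its speed; a pose out of reach is approached as far as the arm can. A call with a gripper value outside its range is refused whole. The fingers move at their own pace and stop on an object; FORCE is the grip in N (left out, the last holds). Time passes only in rows, so rows that do not move let the fingers close. It gives the time, the measured TCP pose, the force and the opening at its end, in the units of the state.
- manip.observe(): the state, without advancing time (a new reading comes with each control period).
- manip.read_camera(name): name is "scene" or "side" or "wrist"; returns (picture, depth): 400x640x3 uint8, red, green, blue; 400x640 float32, m along the optical axis (not along the pixel's ray), 0 where there is no reading.
- manip.camera_params(name): a dict with "mtx" (3x3 intrinsics, pixels), "rvec" (rotation vector, rad) and "tvec" (3), from world to camera coordinates, as OpenCV has them. Camera axes: x right, y down, z forward; pixel columns grow to the right and rows downward; lengths in m; the calibration is good to about 2 mm. A picture is of the moment at which its call begins: read the wrist's pose just before it. camera_params takes no time and is no camera call; for the wrist camera it gives the pose at the moment of the call.
- manip.job_done(): hands the job in, once; it reports no verdict.
The state is a dict: "time_s": time; "joint_positions": joint angles; "joint_velocities": joint speeds; "joint_efforts": joint torques, N m; "ee_pos": TCP position; "orientation": TCP orientation; "wrist_force": force on the tool from outside, world axes, zero at the start; "wrist_torque": the same for the moment, N m; "grip_width": opening from 0.0 (shut) to 1.0 (fully open).
Only numpy, scipy, OpenCV 4.12 (cv2) and the standard library are available. Lean on these libraries where they do the work, as an engineer would, in place of code of your own. Each camera call takes 0.05 s, during which the arm holds its last target.

### The job

Stand the small red-lidded jar upright in the clamping board, between the rubber jaw and the V-shaped stop, and let go of it. Then turn the black knob, sunk in the round well of the board, clockwise until the jaw holds the jar snugly against the V, and let go. The jar is thin glass: stop as soon as it feels tight, and do not lean on the board or disturb the other things.

Things in the scene. Friction and masses are not known exactly. Their poses are not given: they have to be found in the camera images.
- jar: small amber glass jar with a red lid, loose, upright, 58 mm in diameter over its straight wall, 62 mm high, 0.14 to 0.28 kg; origin at the centre of its underside, z up. Thin glass: it breaks if the jaw presses on it with more than 40 N.
- board: fixed clamping board, 110 mm (its x) by 240 mm (its y), z up, origin at the centre of its underside. The plate's upper face (black rubber mat) is 12.6 mm above the origin. On the -y half (y -120 to -20 mm) stands a grey box, 110 x 100 mm, top 42 mm above the origin, with the open round well of the knob. The robot must bear on the board with less than 30 N.
- well (a point): centre of the mouth of the round well in the grey box, level with the box's top: 68 mm in diameter, 26 mm deep, at board y = -70 mm
- v_slot (a point): middle of the slot of the grey V stop, on the mat at board y = 75 mm. The stop (34 mm tall, mouth towards -y, faces 30 degrees off the board's x axis) is fixed with the apex of its V up to 3 mm nearer or farther than this point, as someone set it, so the knob angle at which the jar gets tight is not known beforehand (between 1.6 and 3.0 rad).
- clamp_seat (a point): point on the mat where the centre of the jar's underside belongs before clamping: board x = 0, y = 35 mm, with at least 4 mm of play either way along y; the jaw later pushes the jar along y into the V. Fingers that close along the board's x axis meet neither jaw nor stop, whose tops are 46 mm above the board's origin; the lid of the standing jar is at 74 mm.
- jaw: black rubber jaw plate, 60 (board's x) x 9 x 30 mm, moved by the knob; origin in the middle of the face that meets the jar, 30 mm above the board's origin. It closes along the board's +y and stands at board y = 6 mm x knob angle (rad). Slightly springy: once the jar is against the V the force rises by some 60 to 100 N per rad of knob. 8 to 28 N is snug.
- knob_grip (a point): centre of the top of the black knob: an upright bar 32 mm long (point's x), 12 mm thick (point's y: fingers close along it), 20 mm tall, its top 2.5 mm below the rim of the well. Below the bar are a hub, 22 mm wide and 4 mm high, and the well floor, 23.5 mm below this point. Between bar and well wall are 28 mm for each finger. A white line marks the +x end.
- knob (a joint): angle of the knob, rad, 0 (jaw back) to 3.4; grows clockwise seen from above, closing the jaw, 6 mm per rad; starts at 0 to 0.3. Turning takes a steady friction of up to 0.2 N m (some 0.05 shows when pausing), which also holds it where it is left, and 0.006 N m more for each newton of jaw on jar (some 2 N while the jar slides, more once it is tight).
- red_mug: red and beige stoneware mug, 84x119x95 mm, bystander; origin under its centre
- cereal_bowl: white bowl, 139x141x66 mm, bystander; origin under its centre
- yellow_cup: yellow plastic cup, upside down, 56x56x78 mm, bystander; origin under its centre
- orange_squeezer: orange citrus squeezer, 66x66x45 mm, bystander; origin under its centre
- teaspoon: steel teaspoon, 137x28x13 mm, bystander; origin under its centre
Mind the look-alikes: they are no part of the job. What is meant by the jar is not purple, and is the larger of those in its own colour.

How it is judged:
On the way:
1. the jar stands upright on the board between jaw and V stop, let go (horizontal distance between jar and clamp_seat below 0.012 m and height (world z) of jar between 0.009 and 0.016 m and angle between jar's own z axis and vertical below 0.1 rad and contact force between the fingers and jar below 0.1 N and linear speed of jar below 0.02 m/s), for 0.2 s.
At the end, for the whole second after the job is handed in: the jaw presses the jar against the V stop with 5 to 32 N, the knob being left at rest where it was turned to (beyond 1.5 rad); the jar stands on the board's mat, upright within 0.1 rad, within 16 mm of the clamp seat, at rest (contact force between jaw and jar between 5 and 32 N and value of joint knob above 1.5 rad and velocity of joint knob below 0.05 rad/s and horizontal distance between jar and clamp_seat below 0.016 m and height (world z) of jar between 0.009 and 0.016 m and angle between jar's own z axis and vertical below 0.1 rad and linear speed of jar below 0.01 m/s); the robot touches nothing.
It fails at once if the jaw presses the thin jar with more than 40 N (contact force between jaw and jar above 40 N).
It fails at once if the robot bears on the board (or the rim, wall or floor of its well) with more than 30 N (contact force between any of the fingers, the arm and board above 30 N).
It fails at once if a bystander is moved by more than 3 cm (distance of any of red_mug, cereal_bowl, yellow_cup, orange_squeezer, teaspoon from where it was at the start of the episode above 0.03 m).
It also fails if it takes over 72 s, if anything falls off the work surface, if the arm or the gripper's body presses on something with over 40 N, if the wrist force passes 120 N, or if a joint passes its speed limit or range.

## Working session

There is one attempt and no reset: what is moved stays moved. The work goes in short steps, Python scripts to look and compute and a shell command to move; the robot and the scene stay as the last step left them, time stands still between calls to the robot, and variables do not carry over. Pictures are saved under pics/ and viewed, and the job is handed in when it is done.

```bash
ls; mkdir -p pics; python3 - <<'E'
from cell import manip
import cv2,numpy as np
print(manip.observe(), manip.tips_ahead)
for n in ["scene","side","wrist"]:
    p=manip.camera_params(n);print(n,p)
    im,d=manip.read_camera(n)
    cv2.imwrite(f"pics/{n}0.png",im[:,:,::-1]); np.save(f"pics/{n}0.npy",d)
E
```

```text
pics
{'time_s': 0.0, 'joint_positions': array([-1.03101091e-01,  8.79878864e-02,  1.37229294e+00,  2.17620109e-05,
        1.68359159e+00, -1.03113418e-01]), 'joint_velocities': array([-0.00037232,  0.00209469,  0.00104994, -0.00085435, -0.00080349,
       -0.00054235]), 'joint_efforts': array([ 4.64244640e-04, -3.51862407e+01, -3.13276148e+01,  2.58579206e-05,
        1.07225846e-02,  9.27783418e-06]), 'ee_pos': array([5.49527530e-01, 5.04224476e-05, 2.44101489e-01]), 'orientation': array([ 1.20830541,  1.21106336, -1.21073569]), 'wrist_force': array([ 0.58972252, -1.16403228, -0.31504997]), 'wrist_torque': array([-0.00716793,  0.0012858 ,  0.00323669]), 'grip_width': 0.9984102547463615} 0.014
scene {'mtx': array([[374.68556915,   0.        , 323.67298676],
       [  0.        , 374.68556915, 202.67922233],
       [  0.        ,   0.        ,   1.        ]]), 'rvec': array([ 2.06878726, -0.63347814,  0.35187493]), 'tvec': array([-0.55529031,  0.16786557,  1.18322503])}
side {'mtx': array([[362.04727347,   0.        , 316.55913444],
       [  0.        , 362.04727347, 200.94191045],
       [  0.        ,   0.        ,   1.        ]]), 'rvec': array([ 0.5484662 , -2.67841232,  1.14979806]), 'tvec': array([0.48989301, 0.2807408 , 0.82579686])}
wrist {'mtx': array([[303.26421236,   0.        , 321.45087665],
       [  0.        , 303.26421236, 196.8730568 ],
       [  0.        ,   0.        ,   1.        ]]), 'rvec': array([-2.81546814e+00, -1.83884493e-03,  2.38976012e-03]), 'tvec': array([-0.54991133, -0.04202265,  0.38136655])}
```

View pics/scene0.png

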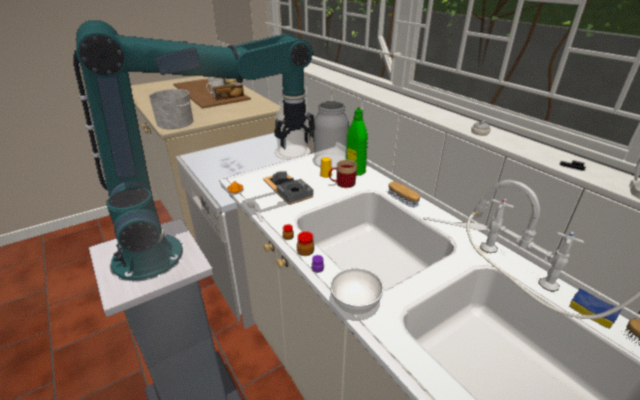

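View pics/side0.png

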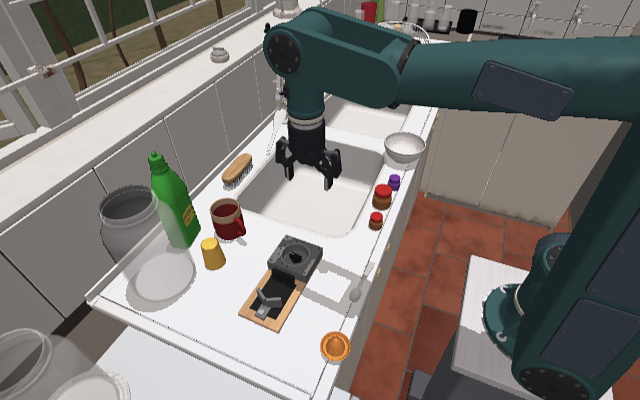

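View pics/wrist0.png

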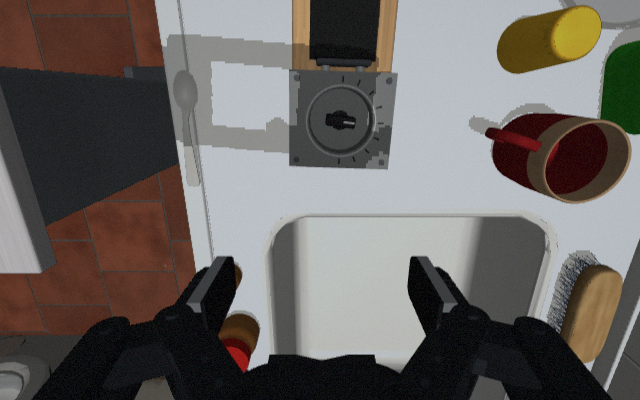

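The larger red-lidded jar is at scene (305,243) and side (382,196). The small one at scene (288,231) and the purple one are look-alikes. The board's box is in the wrist view at about (343,120), with the knob bar roughly horizontal and its white line to the right.

```bash
cat > h.py <<'E'
import cv2,numpy as np
from cell import manip
from scipy.spatial.transform import Rotation as R
def cloud(p,d):
    Rm=cv2.Rodrigues(np.array(p["rvec"]))[0]; K=p["mtx"]
    v,u=np.mgrid[:d.shape[0],:d.shape[1]]
    c=np.stack([(u-K[0,2])/K[0,0]*d,(v-K[1,2])/K[1,1]*d,d],-1)
    w=(c-np.array(p["tvec"]))@Rm
    w[d<=0]=np.nan
    return w
def proj(p,X):
    return cv2.projectPoints(np.array(X,float).reshape(-1,3),np.array(p["rvec"]),np.array(p["tvec"]),p["mtx"],None)[0].reshape(-1,2)
def ray(p,uv,z):
    Rm=cv2.Rodrigues(np.array(p["rvec"]))[0]; o=-Rm.T@np.array(p["tvec"])
    d=Rm.T@np.linalg.inv(p["mtx"])@np.array([uv[0],uv[1],1.]); return o+d*(z-o[2])/d[2]
E
python3 - <<'E'
from h import *
print(R.from_rotvec(manip.observe()['orientation']).as_matrix().round(3))
for n in ["scene","side","wrist"]:
    p=manip.camera_params(n); d=np.load(f"pics/{n}0.npy"); im=cv2.imread(f"pics/{n}0.png"); w=cloud(p,d)
    hsv=cv2.cvtColor(im,cv2.COLOR_BGR2HSV)
    m=((hsv[...,0]<8)|(hsv[...,0]>172))&(hsv[...,1]>200)&(hsv[...,2]>80)&(w[...,2]>0.02)&(w[...,2]<0.2)
    nn,l,st,c=cv2.connectedComponentsWithStats(m.astype(np.uint8))
    for i in range(1,nn):
        if st[i,4]>25:
            q=w[l==i]; print(n,st[i],c[i].round(1),np.nanmedian(q,0).round(4),np.nanmin(q,0).round(4),np.nanmax(q,0).round(4))
# box
p=manip.camera_params("wrist"); w=cloud(p,np.load("pics/wrist0.npy"))
sel=(abs(w[...,2]-0.042)<0.006)&(np.arange(400)[:,None]<180)&(np.arange(640)>270)&(np.arange(640)<410)
print('z',np.nanmedian(w[sel][:,2]), np.nanmedian(w[200:210,420:500,2]))
pts=np.argwhere(sel)[:,::-1].astype(np.float32)
xy=w[sel][:,:2].astype(np.float32)
print(cv2.minAreaRect(xy*1000))
for uv in [(289,70),(397,72),(389,169),(290,165)]: print(uv,ray(p,uv,0.042).round(4))
im=cv2.imread("pics/wrist0.png")
cv2.imwrite("pics/w0z.png",cv2.resize(im[0:180,270:420],None,fx=3.3,fy=3.3,interpolation=cv2.INTER_CUBIC))
im=cv2.imread("pics/side0.png")
cv2.imwrite("pics/s0z.png",cv2.resize(im[150:350,230:430],None,fx=3,fy=3,interpolation=cv2.INTER_CUBIC))
E
```

```text
[[-0.002  1.     0.   ]
 [ 0.     0.    -1.   ]
 [-1.    -0.002 -0.   ]]
scene [338 173  17  12 154] [345.8 178.8] [ 0.7712 -0.0117  0.0417] [ 0.7507 -0.0254  0.0203] [0.8063 0.0178 0.0687]
scene [284 225   8   7  44] [287.6 228.4] [ 0.4127 -0.1693  0.0419] [ 0.4005 -0.1801  0.0322] [ 0.4233 -0.153   0.0457]
scene [299 232  13  13 141] [305.  237.9] [ 0.4218 -0.2655  0.0611] [ 0.4004 -0.2822  0.0461] [ 0.4456 -0.233   0.0646]
wrist [507 133  34  18 205] [523.9 141.3] [0.7417 0.0408 0.0838] [0.7306 0.0325 0.0757] [0.7589 0.0476 0.0868]
wrist [226 346  23  26 275] [238.6 356.8] [ 0.4416 -0.2444  0.0625] [ 0.4259 -0.2696  0.0609] [ 0.4528 -0.227   0.0639]
z 0.04294045394650481 0.002599210098310351
((570.8446655273438, 66.11156463623047), (120.75077056884766, 110.13937377929688), 88.13502502441406)
(289, 70) [0.5172 0.1062 0.042 ]
(397, 72) [0.6266 0.1044 0.042 ]
(389, 169) [0.6258 0.0037 0.042 ]
(290, 165) [0.515  0.0082 0.042 ]
```

View pics/w0z.png

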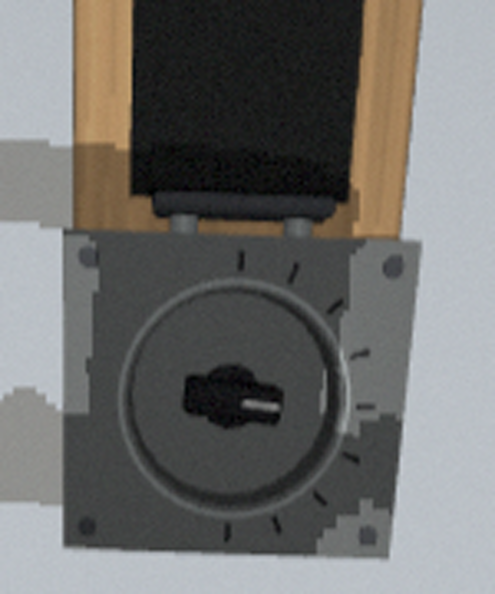

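View pics/s0z.png

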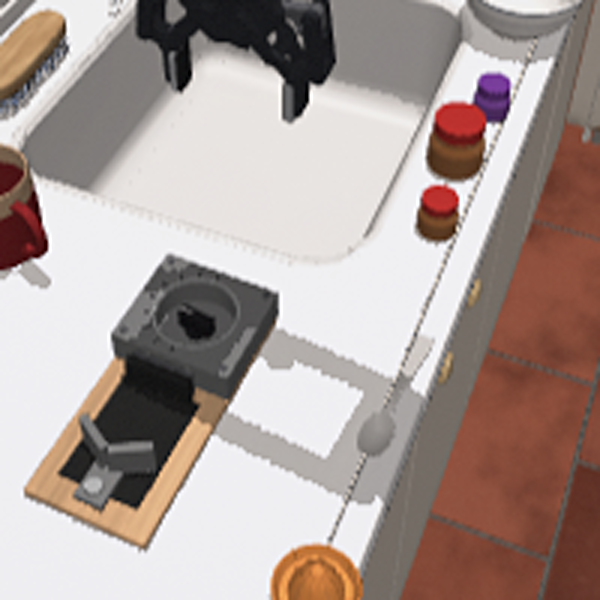

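```bash
python3 -m crank '[[[0,-18,48],[0,0,0],1],[[0,-18,48],[0,0,0],1],[[0,-18,48],[0,0,0],1],[[0,-18,48],[0,0,0],1],[[0,-18,48],[0,0,0],1],[[0,-18,48],[0,0,0],1],[[0,-18,48],[0,0,0],1],[[0,0,0],[0,0,0],1],[[0,0,0],[0,0,0],1]]'
python3 - <<'E'
from h import *
s=manip.observe();print(s['ee_pos'],R.from_rotvec(s['orientation']).as_matrix().round(3))
p=manip.camera_params("wrist");im,d=manip.read_camera("wrist")
w=cloud(p,d); hsv=cv2.cvtColor(im,cv2.COLOR_RGB2HSV)
m=((hsv[...,0]<8)|(hsv[...,0]>172))&(hsv[...,1]>180)&(hsv[...,2]>80)&(w[...,2]>0.05)&(w[...,2]<0.1)
nn,l,st,c=cv2.connectedComponentsWithStats(m.astype(np.uint8))
for i in range(1,nn):
    if st[i,4]>25:
        q=w[l==i]; q=q[q[:,2]>0.059];print(st[i],c[i].round(1),np.nanmedian(q,0).round(4),cv2.minEnclosingCircle(q[:,:2].astype(np.float32)))
cv2.imwrite("pics/w1.png",im[:,:,::-1])
E
```

```text
time_s: 1.05
ee_pos: [0.4244, -0.3329, 0.2389]
orientation: [1.205, 1.22, -1.208]
wrist_force: [0.1, 0.2, -1.6]
grip_width: 1.0
[ 0.42439565 -0.33294146  0.23892888] [[-0.007  1.     0.005]
 [ 0.004  0.005 -1.   ]
 [-1.    -0.007 -0.004]]
[ 299   70   53   55 2255] [325.   97.4] [ 0.4269 -0.2519  0.0627] ((0.4268713891506195, -0.252829909324646), 0.025479134172201157)
```

View pics/w1.png

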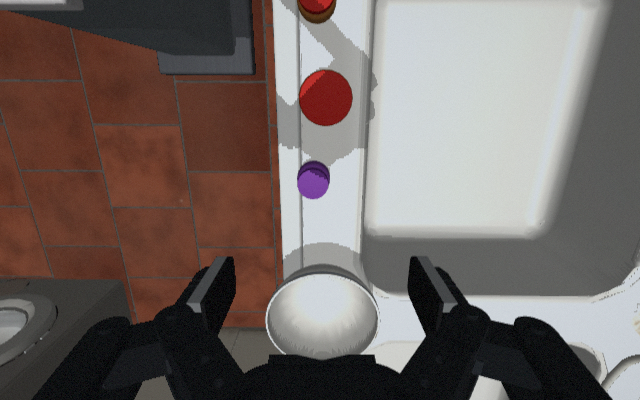

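The jar's lid shows at (325,97), which puts it at (0.427,-0.253). The purple jar is at (313,180) and the smaller red one at (317,5). Both are clear of fingers closing along x.

```bash
python3 -m crank '[[[0,1,-40],[0,0,0],1],[[0,1,-40],[0,0,0],1],[[30,0,0],[0,0,0],1],[[30,0,0],[0,0,0],1],[[30,0,0],[0,0,0],1],[[0,0,0],[0,0,0],1],[[0,0,0],[0,0,0],1]]' 30
python3 - <<'E'
from h import *
s=manip.observe();M=R.from_rotvec(s['orientation']).as_matrix();print(M.round(3),M.T@(np.array([.427,-.253,.024])-s['ee_pos'])*1000)
E
```

```text
time_s: 1.8
ee_pos: [0.43, -0.2395, 0.1487]
orientation: [1.194, 1.224, -1.193]
wrist_force: [-0.2, -0.6, 0.7]
grip_width: 1.0
[[-0.002  1.     0.022]
 [ 0.004  0.022 -1.   ]
 [-1.    -0.002 -0.004]] [124.60686719  -2.98290699  13.88496434]
```

```bash
python3 -m crank '[[[0,-3,14],[0.022,0,0],1],[[20,0,0],[0,0,0],1],[[20,0,0],[0,0,0],1],[[0,0,0],[0,0,0],1]]' 30
python3 - <<'E'
from h import *
s=manip.observe();M=R.from_rotvec(s['orientation']).as_matrix();print(M.round(3),M.T@(np.array([.427,-.253,.024])-s['ee_pos'])*1000)
E
```

```text
time_s: 2.2
ee_pos: [0.4313, -0.2584, 0.116]
orientation: [1.209, 1.197, -1.207]
wrist_force: [-0.5, 0.1, -1.4]
grip_width: 0.995
[[ 0.009  1.    -0.001]
 [-0.007 -0.001 -1.   ]
 [-1.     0.009  0.007]] [91.90105175 -5.11269771 -6.03597313]
```

```bash
python3 -m crank '[[[10,-5,-6],[0,0.007,-0.009],1],[[20,0,0],[0,0,0],1],[[15,0,0],[0,0,0],1],[[0,0,0],[0,0,0],1],[[0,0,0],[0,0,0],1]]' 30
python3 - <<'E'
from h import *
s=manip.observe();M=R.from_rotvec(s['orientation']).as_matrix();print(M.round(3),M.T@(np.array([.427,-.253,.024])-s['ee_pos'])*1000)
E
```

```text
time_s: 2.7
ee_pos: [0.4292, -0.2565, 0.0772]
orientation: [1.211, 1.196, -1.209]
wrist_force: [-0.6, -0.1, 0.2]
grip_width: 1.0
[[ 0.009  1.    -0.004]
 [-0.007 -0.004 -1.   ]
 [-1.     0.009  0.007]] [53.16555803 -2.67553679 -3.88097707]
```

```bash
python3 -m crank '[[[15,-4,-5],[0,0.01,-0.012],1],[[15,-1,-1],[0,0,0],1],[[15,0,0],[0,0,0],1],[[6,0,0],[0,0,0],1],[[0,0,0],[0,0,0],1]]' 30
python3 - <<'E'
from h import *
s=manip.observe();M=R.from_rotvec(s['orientation']).as_matrix();print(M.round(3),M.T@(np.array([.427,-.253,.024])-s['ee_pos'])*1000)
E
```

```text
time_s: 3.2
ee_pos: [0.4256, -0.2511, 0.0271]
orientation: [1.213, 1.207, -1.212]
wrist_force: [0.2, -0.7, -0.5]
grip_width: 1.003
[[ 0.     1.    -0.005]
 [ 0.001 -0.005 -1.   ]
 [-1.     0.    -0.001]] [3.07982968 1.41213159 1.86930428]
```

Good; close on it.

```bash
python3 -m crank '[[[0,1,2],[0,0,0],1],[[0,0,0],[0,0,0],0],[[0,0,0],[0,0,0],0],[[0,0,0],[0,0,0],0],[[0,0,0],[0,0,0],0],[[0,0,0],[0,0,0],0],[[0,0,0],[0,0,0],0]]' 30
python3 -m crank '[[[-20,0,0],[0,0,0],0],[[-40,0,0],[0,0,0],0],[[-40,0,0],[0,0,0],0],[[-30,0,0],[0,0,0],0],[[0,0,0],[0,0,0],0]]'
python3 - <<'E'
from h import *
im,d=manip.read_camera("wrist");cv2.imwrite("pics/w2.png",im[:,:,::-1])
im,d=manip.read_camera("side");cv2.imwrite("pics/s2.png",im[:,:,::-1])
E
```

```text
time_s: 3.9
ee_pos: [0.4276, -0.254, 0.0292]
orientation: [1.213, 1.204, -1.211]
wrist_force: [-0.1, -0.7, -1.7]
grip_width: 0.659
time_s: 4.4
ee_pos: [0.4254, -0.2524, 0.16]
orientation: [1.214, 1.213, -1.214]
wrist_force: [1.2, -0.9, -1.0]
grip_width: 0.656
```

View pics/s2.png

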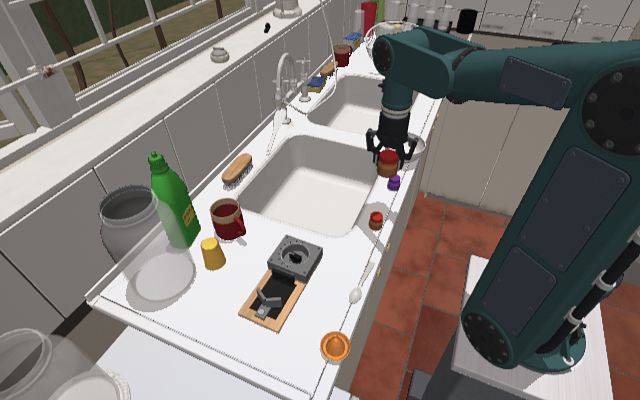

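View pics/w2.png

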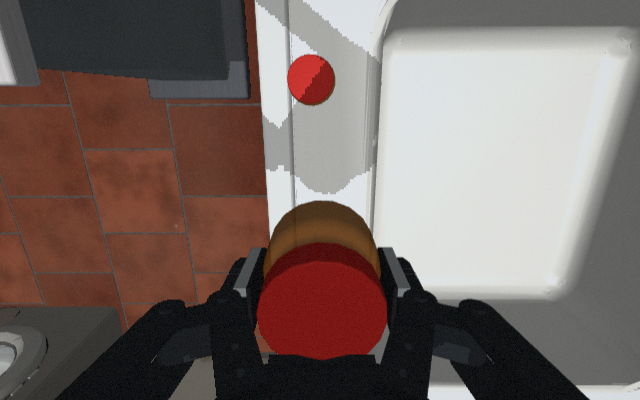

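The jar is gripped square at wrist (322,300) and lifted clear. Next I move to look at the board.

```bash
python3 -m crank '[[[-20,24,-42],[0,0,0],0],[[-20,24,-42],[0,0,0],0],[[-20,24,-42],[0,0,0],0],[[0,24,-42],[0,0,0],0],[[0,24,-42],[0,0,0],0],[[0,24,-30],[0,0,0],0],[[0,0,0],[0,0,0],0],[[0,0,0],[0,0,0],0],[[0,0,0],[0,0,0],0]]'
python3 - <<'E'
from h import *
s=manip.observe();M=R.from_rotvec(s['orientation']).as_matrix();print(M.round(3))
p=manip.camera_params("wrist");im,d=manip.read_camera("wrist");cv2.imwrite("pics/w3.png",im[:,:,::-1]);np.save("pics/w3.npy",d)
import json;json.dump({k:np.array(v).tolist() for k,v in p.items()},open("pics/w3.json","w"))
E
```

```text
time_s: 5.4
ee_pos: [0.5637, -0.006, 0.1893]
orientation: [1.207, 1.257, -1.246]
wrist_force: [-0.3, 0.2, -1.8]
grip_width: 0.662
[[-0.052  0.999 -0.011]
 [ 0.02  -0.01  -1.   ]
 [-0.998 -0.052 -0.019]]
```

View pics/w3.png

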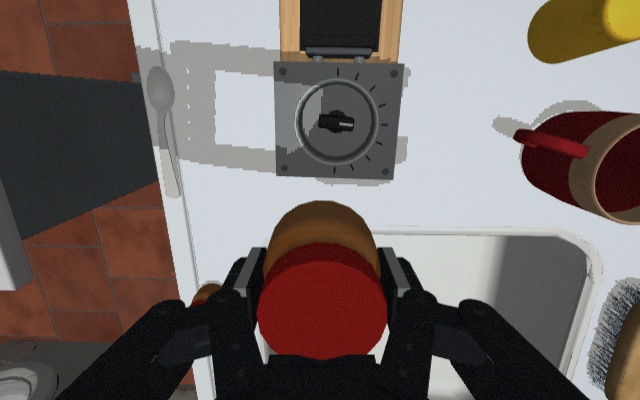

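```bash
python3 -m crank '[[[-10,4,-25],[0.01,-0.02,0.052],0],[[-10,4,-30],[0,0,0],0],[[-10,0,-10],[0,0,0],0],[[0,0,0],[0,0,0],0],[[0,0,0],[0,0,0],0]]'
python3 - <<'E'
from h import *
s=manip.observe();M=R.from_rotvec(s['orientation']).as_matrix();print(M.round(3))
p=manip.camera_params("wrist");im,d=manip.read_camera("wrist");cv2.imwrite("pics/w4.png",im[:,:,::-1]);np.save("pics/w4.npy",d)
np.savez("pics/w4p.npz",**p)
cv2.imwrite("pics/w4z.png",cv2.resize(im[:220,200:460,::-1],None,fx=3,fy=2.7,interpolation=cv2.INTER_CUBIC))
E
```

```text
time_s: 5.95
ee_pos: [0.5707, 0.0526, 0.2174]
orientation: [1.228, 1.194, -1.239]
wrist_force: [-0.7, -0.3, -1.0]
grip_width: 0.66
[[-0.005  0.999 -0.033]
 [-0.004 -0.033 -0.999]
 [-1.    -0.005  0.004]]
```

View pics/w4.png

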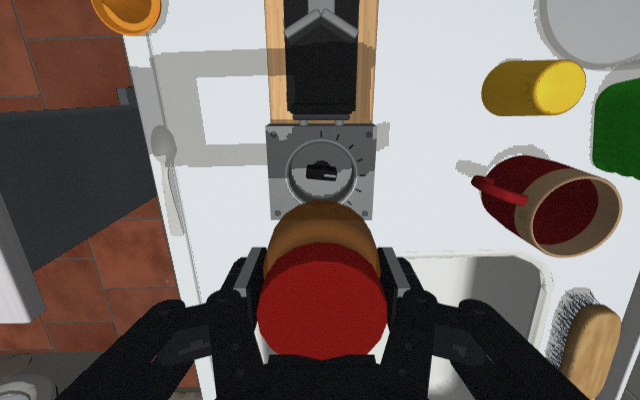

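View pics/w4z.png

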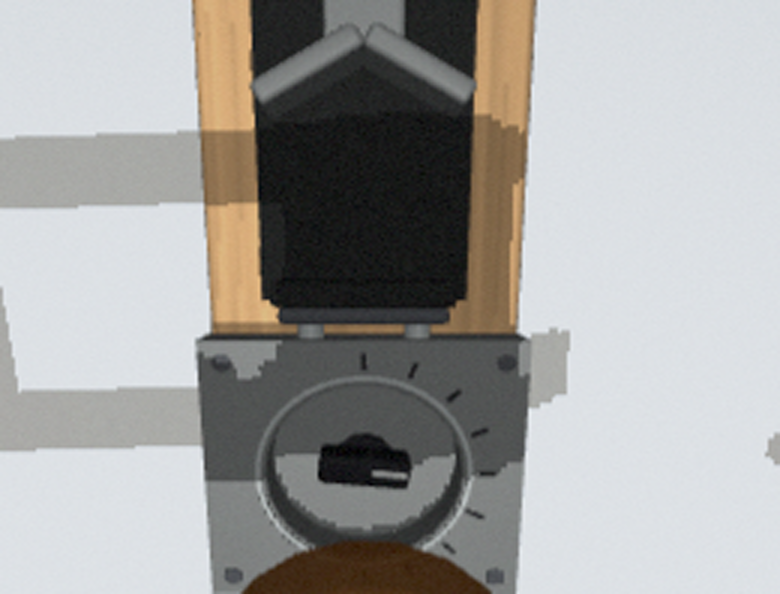

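```bash
python3 - <<'E'
from h import *
p=dict(np.load("pics/w4p.npz")); d=np.load("pics/w4.npy"); w=cloud(p,d)
g=w[:230,250:400]
xy=(g[abs(g[...,2]-0.043)<0.005][:,:2]*1000).astype(np.float32)
# box top only: y<0.11
b=xy[(xy[:,1]<110)&(xy[:,0]>500)]
print('z',np.nanmedian(g[abs(g[...,2]-0.043)<0.005][:,2]),b.min(0),b.max(0),cv2.minAreaRect(b))
# edges per row/col of the box top
m=(abs(w[...,2]-0.043)<0.006); m[:, :250]=0; m[:,400:]=0; m[230:]=0; m[:122]=0
for r in range(130,200,10):
    c=np.where(m[r])[0]; print(r,c.min(),c.max(),ray(p,(c.min()-.5,r),.042)[:2].round(4),ray(p,(c.max()+.5,r),.042)[:2].round(4))
for c in range(275,370,12):
    r=np.where(m[:,c])[0]; print(c,r.min(),ray(p,(c,r.min()-.5),.042)[:2].round(4))
# wood edges
hi=(w[...,2]>0.0075)&(w[...,2]<.03)
for r in range(5,115,12):
    c=np.where(hi[r,255:390])[0]+255; print(r,c.min(),c.max(),ray(p,(c.min()-.5,r),.0126)[:2].round(4),ray(p,(c.max()+.5,r),.0126)[:2].round(4))
E
```

```text
z 0.042883868806651446 [513.9309    4.63555] [626.33246  107.667656] ((570.1923217773438, 56.04580307006836), (100.18671417236328, 110.21826934814453), 88.25725555419922)
130 265 376 [0.516  0.1031] [0.6265 0.0996]
140 266 376 [0.5161 0.0933] [0.6268 0.0898]
150 267 375 [0.5162 0.0833] [0.626  0.0798]
160 267 374 [0.5153 0.073 ] [0.6253 0.0696]
170 268 374 [0.5154 0.0626] [0.6255 0.0591]
180 269 373 [0.5154 0.0519] [0.6248 0.0485]
190 269 373 [0.5145 0.0409] [0.625  0.0375]
275 125 [0.5269 0.1081]
287 125 [0.5386 0.1077]
299 125 [0.5504 0.1073]
311 125 [0.5622 0.1069]
323 125 [0.574  0.1066]
335 125 [0.5857 0.1062]
347 125 [0.5975 0.1058]
359 125 [0.6092 0.1054]
5 264 377 [0.5204 0.2172] [0.6294 0.2136]
17 265 377 [0.5204 0.2072] [0.6296 0.2035]
29 266 376 [0.5204 0.1968] [0.629  0.1932]
41 266 376 [0.5195 0.1863] [0.6292 0.1827]
53 267 375 [0.5195 0.1755] [0.6285 0.1719]
65 268 374 [0.5195 0.1644] [0.6278 0.1609]
77 268 374 [0.5184 0.1531] [0.6281 0.1496]
89 269 373 [0.5184 0.1415] [0.6273 0.138 ]
101 270 372 [0.5184 0.1296] [0.6265 0.1262]
113 270 372 [0.5174 0.1175] [0.6268 0.114 ]
```

```bash
cat > t.py <<'E'
from h import *
import sys
def to(t,yaw=-0.0305):
    s=manip.observe();M=R.from_rotvec(s['orientation']).as_matrix()
    c,sn=np.cos(yaw),np.sin(yaw)
    D=np.stack([[0,0,-1],[c,sn,0],[sn,-c,0]],1)
    print('t',s['time_s'],'pos',s['ee_pos'].round(4),'F',s['wrist_force'].round(1),'T',s['wrist_torque'].round(3),'grip',round(s['grip_width'],3),'go',(M.T@(np.array(t)-s['ee_pos'])*1000).round(1),'turn',R.from_matrix(M.T@D).as_rotvec().round(3))
to(list(map(float,sys.argv[1:4])),float(sys.argv[4]) if len(sys.argv)>4 else -0.0305)
E
python3 -m crank '[[[0,0,-35],[0,0,0],0],[[0,0,-40],[0,0,0],0],[[20,0,-33],[0,0,0],0],[[20,0,0],[0,0,0],0],[[0,0,0],[0,0,0],0],[[0,0,0],[0,0,0],0]]'
python3 t.py .5734 .1605 .0425
```

```text
time_s: 6.6
ee_pos: [0.5755, 0.1547, 0.174]
orientation: [1.235, 1.185, -1.252]
wrist_force: [-0.1, -0.0, -0.2]
grip_width: 0.66
t 6.6 pos [0.5755 0.1547 0.174 ] F [-0.1 -0.  -0.2] T [-0.024 -0.005  0.018] grip 0.66 go [131.5  -1.6  -6.8] turn [-0.016  0.008  0.006]
```

```bash
python3 -m crank '[[[20,-2,-7],[-0.016,0.008,0.006],0],[[20,0,0],[0,0,0],0],[[15,0,0],[0,0,0],0],[[0,0,0],[0,0,0],0],[[0,0,0],[0,0,0],0]]'
python3 t.py .5734 .1605 .0425
```

```text
time_s: 7.1
ee_pos: [0.5773, 0.1566, 0.1228]
orientation: [1.241, 1.185, -1.231]
wrist_force: [0.7, -0.6, -0.9]
grip_width: 0.655
t 7.1 pos [0.5773 0.1566 0.1228] F [ 0.7 -0.6 -0.9] T [0.017 0.011 0.026] grip 0.655 go [80.2 -4.7 -3.7] turn [-0.007 -0.001 -0.008]
```

```bash
python3 -m crank '[[[10,-5,-5],[-0.007,0,-0.008],0],[[10,-1,0],[0,0,0],0],[[0,0,0],[0,0,0],0],[[0,0,0],[0,0,0],0]]'
python3 t.py .5734 .1605 .0425
python3 - <<'E'
from h import *
p=manip.camera_params("wrist");im,d=manip.read_camera("wrist");cv2.imwrite("pics/w5.png",im[:,:,::-1])
p=manip.camera_params("side");im,d=manip.read_camera("side");cv2.imwrite("pics/s5.png",cv2.resize(im[150:350,200:400,::-1],None,fx=3,fy=3))
E
```

```text
time_s: 7.5
ee_pos: [0.5727, 0.1621, 0.1041]
orientation: [1.235, 1.192, -1.228]
wrist_force: [-0.3, 0.3, -1.5]
grip_width: 0.663
t 7.5 pos [0.5727 0.1621 0.1041] F [-0.3  0.3 -1.5] T [-0.027  0.034 -0.052] grip 0.663 go [61.6  0.5  1.6] turn [-0.001 -0.002 -0.004]
```

View pics/w5.png

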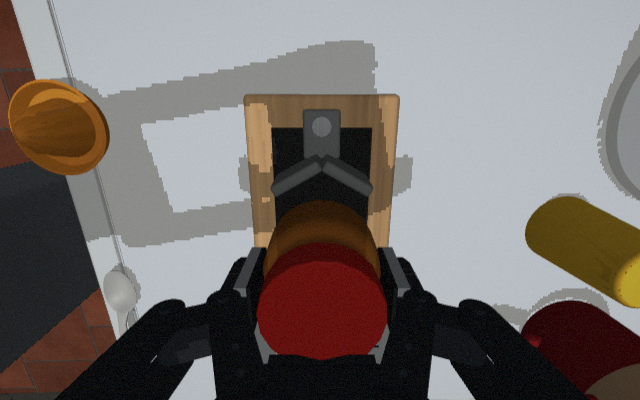

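View pics/s5.png

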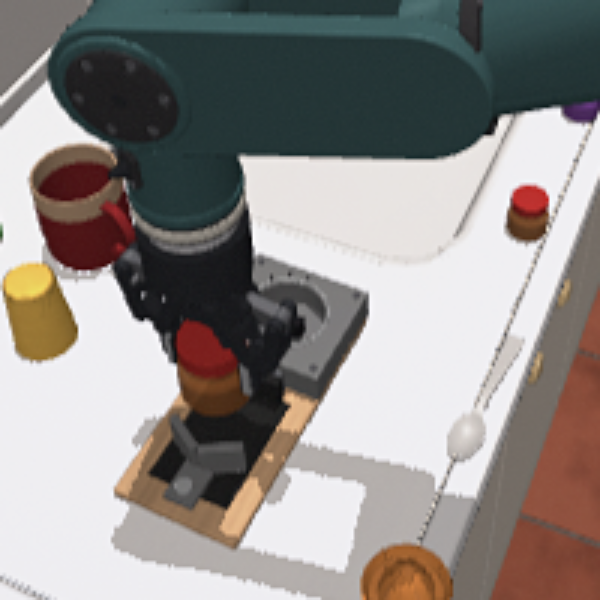

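The jar (column 322) lines up with the V apex (321,160). I lower it.

```bash
python3 -m crank '[[[12,0.5,1.5],[0,0,-0.004],0],[[12,0,0],[0,0,0],0],[[0,0,0],[0,0,0],0],[[0,0,0],[0,0,0],0]]'
python3 t.py .5734 .1605 .0425
```

```text
time_s: 8.0
ee_pos: [0.5734, 0.1604, 0.0781]
orientation: [1.233, 1.195, -1.231]
wrist_force: [0.6, 0.1, -1.2]
grip_width: 0.659
t 8.0 pos [0.5734 0.1604 0.0781] F [ 0.6  0.1 -1.2] T [ 0.023 -0.064 -0.035] grip 0.659 go [35.6 -0.  -0.1] turn [-0.001 -0.001 -0.   ]
```

```bash
python3 -m crank '[[[10,0,0],[0,0,0],0],[[10,0,0],[0,0,0],0],[[8,0,0],[0,0,0],0],[[0,0,0],[0,0,0],0],[[0,0,0],[0,0,0],0]]'
python3 t.py .5734 .1605 .0425
```

```text
time_s: 8.5
ee_pos: [0.5731, 0.1603, 0.0469]
orientation: [1.233, 1.196, -1.232]
wrist_force: [-0.1, -0.2, -0.7]
grip_width: 0.66
t 8.5 pos [0.5731 0.1603 0.0469] F [-0.1 -0.2 -0.7] T [-0.033 -0.018  0.006] grip 0.66 go [ 4.4  0.3 -0.2] turn [-0.001 -0.001  0.001]
```

```bash
python3 -m crank '[[[2,0,0],[0,0,0],0],[[0,0,0],[0,0,0],0]]'
python3 -m crank '[[[1.5,0,0],[0,0,0],0],[[0,0,0],[0,0,0],0]]'
python3 -m crank '[[[1,0,0],[0,0,0],0],[[0,0,0],[0,0,0],0]]'
```

```text
time_s: 8.7
ee_pos: [0.5733, 0.1604, 0.0451]
orientation: [1.233, 1.196, -1.232]
wrist_force: [-1.3, -0.0, -1.0]
grip_width: 0.66
time_s: 8.9
ee_pos: [0.5738, 0.1605, 0.0442]
orientation: [1.234, 1.195, -1.231]
wrist_force: [-0.2, 0.0, -1.9]
grip_width: 0.658
time_s: 9.1
ee_pos: [0.5741, 0.1606, 0.0436]
orientation: [1.234, 1.194, -1.23]
wrist_force: [0.4, 0.1, -1.7]
grip_width: 0.663
```

```bash
python3 -m crank '[[[2,0,0],[0,0,0],0],[[0,0,0],[0,0,0],0]]'
python3 -m crank '[[[1.5,0,0],[0,0,0],0],[[0,0,0],[0,0,0],0]]'
```

```text
time_s: 9.3
ee_pos: [0.5741, 0.1606, 0.0416]
orientation: [1.234, 1.194, -1.23]
wrist_force: [-0.4, -0.0, -1.8]
grip_width: 0.662
time_s: 9.5
ee_pos: [0.5747, 0.1608, 0.0414]
orientation: [1.235, 1.193, -1.228]
wrist_force: [-0.2, 0.5, -2.2]
grip_width: 0.66
```

```bash
python3 -m crank '[[[2,0,0],[0,0,0],0],[[0,0,0],[0,0,0],0]]'
python3 -m crank '[[[1.5,-1,0],[0,0,0],0],[[0,0,0],[0,0,0],0]]'; python3 t.py .5734 .1605 .0425
```

```text
time_s: 9.7
ee_pos: [0.5752, 0.1609, 0.0415]
orientation: [1.236, 1.193, -1.227]
wrist_force: [-0.8, 0.0, -1.4]
grip_width: 0.661
time_s: 9.9
ee_pos: [0.5753, 0.1611, 0.0413]
orientation: [1.238, 1.191, -1.225]
wrist_force: [0.1, -0.5, -0.2]
grip_width: 0.665
t 9.9 pos [0.5753 0.1611 0.0413] F [ 0.1 -0.5 -0.2] T [-0.024  0.146  0.04 ] grip 0.665 go [-1.2 -1.9  0.6] turn [-0.    -0.003 -0.008]
```

z has stopped at 0.0414, so the jar is on the mat. I release it.

```bash
python3 -m crank '[[[-0.5,-1,0],[0,0,0],0.75],[[0,0,0],[0,0,0],0.85],[[0,0,0],[0,0,0],1],[[0,0,0],[0,0,0],1],[[0,0,0],[0,0,0],1],[[0,0,0],[0,0,0],1]]'; python3 t.py .5734 .1605 .0425
```

```text
time_s: 10.5
ee_pos: [0.5737, 0.161, 0.0404]
orientation: [1.237, 1.191, -1.226]
wrist_force: [-0.7, -0.1, -0.1]
grip_width: 1.002
t 10.5 pos [0.5737 0.161  0.0404] F [-0.7 -0.1 -0.1] T [-0.009 -0.017  0.021] grip 1.002 go [-2.1 -0.3  0.5] turn [-0.001 -0.003 -0.007]
```

```bash
python3 -m crank '[[[-15,-1,0],[0,0,0],1],[[-20,0,0],[0,0,0],1],[[-40,0,0],[0,0,0],1],[[-40,0,0],[0,0,0],1],[[-40,0,20],[0,0,0],1],[[0,0,40],[0,0,0],1],[[0,0,45],[0,0,0],1],[[0,0,45],[0,0,0],1],[[0,0,0],[0,0,0],1],[[0,0,0],[0,0,0],1]]'; python3 t.py .5702 .056 .15
python3 - <<'E'
from h import *
p=manip.camera_params("wrist");im,d=manip.read_camera("wrist");cv2.imwrite("pics/w6.png",im[:,:,::-1]);np.save("pics/w6.npy",d);np.savez("pics/w6p.npz",**p)
cv2.imwrite("pics/w6z.png",cv2.resize(im[:260,200:460,::-1],None,fx=2.3,fy=2.3,interpolation=cv2.INTER_CUBIC))
p=manip.camera_params("side");im,d=manip.read_camera("side");cv2.imwrite("pics/s6.png",cv2.resize(im[200:340,220:360,::-1],None,fx=4,fy=4))
E
```

```text
time_s: 11.5
ee_pos: [0.5678, 0.0065, 0.2142]
orientation: [1.24, 1.182, -1.214]
wrist_force: [0.7, 0.3, 0.1]
grip_width: 1.001
t 11.5 pos [0.5678 0.0065 0.2142] F [0.7 0.3 0.1] T [-0.019  0.007 -0.008] grip 1.001 go [ 64.3  -0.3 -49.5] turn [ 0.003 -0.001 -0.02 ]
```

View pics/w6z.png

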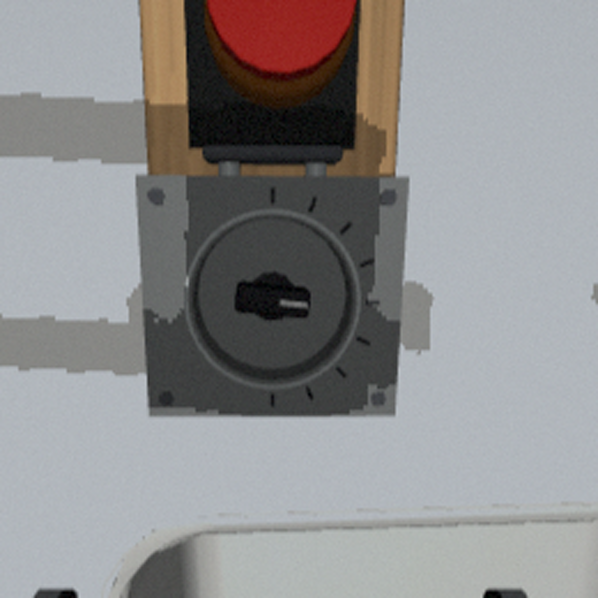

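View pics/s6.png

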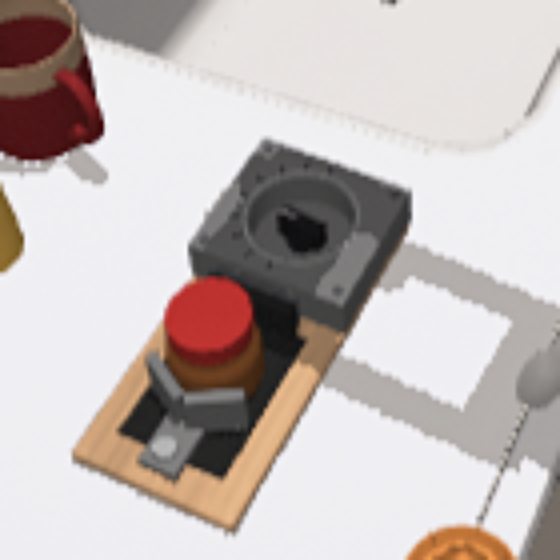

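The jar stands in front of the jaw with play. The bar is at zoomed (272,300), white line towards the right. I measure the knob angle.

```bash
python3 - <<'E'
from h import *
p=dict(np.load("pics/w6p.npz")); d=np.load("pics/w6.npy"); w=cloud(p,d); im=cv2.imread("pics/w6.png"); g=im.max(2)
m=np.zeros_like(g); yy,xx=np.mgrid[:400,:640]
roi=(xx>200+225/2.3)&(xx<200+325/2.3)&(yy>270/2.3)&(yy<335/2.3)
zb=w[...,2]; b=roi&(zb>0.033)
print('bar px',b.sum(),np.nanmedian(zb[b])); q=(w[b][:,:2]*1000).astype(np.float32); print('bar depth rect',cv2.minAreaRect(q),q.mean(0))
wl=b&(g>70); P=np.array([ray(p,(x,y),.0395)[:2] for y,x in np.argwhere(wl)]); print(len(P),P.mean(0))
v=np.linalg.svd(P-P.mean(0))[2][0]; print('line',np.degrees(np.arctan2(v[1],v[0])))
s=(abs(zb-.043)<.004)&(xx>250)&(xx<390)&(yy<200); r=(w[s][:,:2]*1000).astype(np.float32); r=r[r[:,1]<112];print('box',cv2.minAreaRect(r))
# jar lid
h=cv2.cvtColor(im,cv2.COLOR_BGR2HSV);l=((h[...,0]<8)|(h[...,0]>172))&(h[...,1]>180)&(zb>.07)&(zb<.08)&(xx<400);L=w[l];print('lid',L.min(0),L.max(0),np.median(L[:,2]))
p=manip.camera_params("side");im,d=manip.read_camera("side");w=cloud(p,d);h=cv2.cvtColor(im,cv2.COLOR_RGB2HSV)
l=((h[...,0]<8)|(h[...,0]>172))&(h[...,1]>180)&(w[...,2]>.07)&(w[...,2]<.08)&(w[...,0]<.65);L=w[l];print('side lid',L.min(0),L.max(0))
E
```

```text
bar px 410 0.03999035385205736
bar depth rect ((570.1083374023438, 55.942039489746094), (12.172456741333008, 31.859527587890625), 83.471923828125) [570.1362    56.302505]
31 [0.57950589 0.05430118]
line -8.545885140790567
box ((570.1832885742188, 59.08745574951172), (106.90365600585938, 110.24122619628906), 88.34718322753906)
lid [0.55108066 0.13662415 0.07008216] [0.60064099 0.15874471 0.07727949] 0.07474558973557947
side lid [0.55009889 0.13908324 0.07001307] [0.59766288 0.18954321 0.07899225]
```

```bash
python3 - <<'E'
from h import *
print(manip.observe()['joint_positions'].round(3))
# V apex from w4 & w5-like image: jar contact geometry
E
python3 -m crank '[[[0,0,-10],[-0.14,0,0],0.28],[[0,0,-10],[-0.14,0,0],0.28],[[0,0,0],[-0.14,0,0],0.28],[[0,0,0],[-0.14,0,0],0.28],[[0,0,0],[-0.14,0,0],0.28],[[0,0,0],[-0.14,0,0],0.28],[[0,0,0],[-0.14,0,0],0.28],[[0,0,0],[-0.14,0,0],0.28],[[0,0,0],[-0.14,0,0],0.28],[[0,0,0],[-0.14,0,0],0.28],[[0,0,0],[0,0,0],0.28],[[0,0,0],[0,0,0],0.28]]'
python3 t.py .5701 .0561 .15 1.44
python3 - <<'E'
from h import *
print(manip.observe()['joint_positions'].round(3))
E
```

```text
[-0.087  0.122  1.396  0.002  1.605 -0.062]
time_s: 12.85
ee_pos: [0.5642, 0.0486, 0.2094]
orientation: [0.092, 1.56, -0.083]
wrist_force: [0.5, 0.1, 0.0]
grip_width: 0.276
t 12.85 pos [0.5642 0.0486 0.2094] F [0.5 0.1 0. ] T [ 0.031 -0.025 -0.03 ] grip 0.276 go [59.5  7.7  4.6] turn [ 0.019  0.008 -0.007]
[-0.017  0.126  1.399  0.006  1.608 -1.476]
```

```bash
python3 -m crank '[[[20,8,5],[0.019,0.008,-0.007],0.28],[[30,0,0],[0,0,0],0.28],[[30,0,0],[0,0,0],0.28],[[20,0,0],[0,0,0],0.28],[[0,0,0],[0,0,0],0.28],[[0,0,0],[0,0,0],0.28]]'
python3 t.py .5701 .0561 .08 1.44
python3 - <<'E'
from h import *
p=manip.camera_params("wrist");im,d=manip.read_camera("wrist");cv2.imwrite("pics/w7.png",im[:,:,::-1]);np.save("pics/w7.npy",d);np.savez("pics/w7p.npz",**p)
E
```

```text
time_s: 13.45
ee_pos: [0.5715, 0.0602, 0.1083]
orientation: [0.11, 1.564, -0.11]
wrist_force: [1.1, -0.1, 0.2]
grip_width: 0.279
t 13.45 pos [0.5715 0.0602 0.1083] F [ 1.1 -0.1  0.2] T [-0.003  0.014 -0.001] grip 0.279 go [28.3 -4.2 -1. ] turn [-0.01   0.004 -0.001]
```

View pics/w7.png

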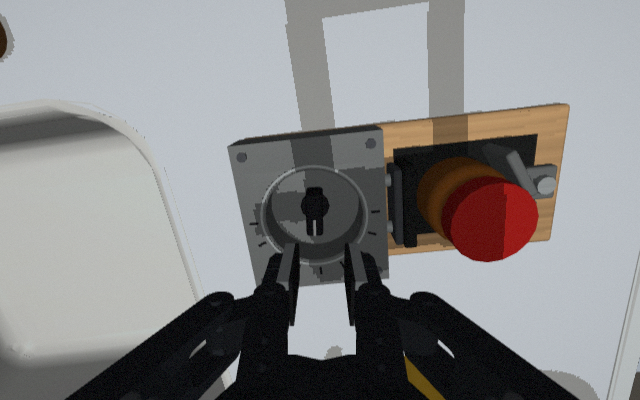

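The bar (column 314) is parallel to the fingers, whose middle is at column 321. That matches the 4 mm correction still to make.

```bash
python3 -m crank '[[[10,-5,-1],[-0.01,0.004,0],0.28],[[10,0,0],[0,0,0],0.28],[[10,0,0],[0,0,0],0.28],[[0,0,0],[0,0,0],0.28],[[0,0,0],[0,0,0],0.28]]'
python3 t.py .5701 .0561 .038 1.44
```

```text
time_s: 14.0
ee_pos: [0.5721, 0.0548, 0.08]
orientation: [0.104, 1.562, -0.102]
wrist_force: [-0.0, -0.4, 0.5]
grip_width: 0.278
t 14.0 pos [0.5721 0.0548 0.08  ] F [-0.  -0.4  0.5] T [ 0.025 -0.072  0.016] grip 0.278 go [42.   1.  -2.4] turn [-0.     0.006 -0.001]
```

```bash
python3 -m crank '[[[8,1,-3],[0,0.006,0],0.28],[[8,0,0],[0,0,0],0.28],[[0,0,0],[0,0,0],0.28],[[0,0,0],[0,0,0],0.28]]'
python3 t.py .5701 .0561 .038 1.44
python3 - <<'E'
from h import *
p=manip.camera_params("wrist");im,d=manip.read_camera("wrist");cv2.imwrite("pics/w8.png",cv2.resize(im[100:360,200:440,::-1],None,fx=2.3,fy=2.3))
E
```

```text
time_s: 14.4
ee_pos: [0.5692, 0.0564, 0.0629]
orientation: [0.104, 1.568, -0.102]
wrist_force: [-0.4, -0.1, -0.5]
grip_width: 0.281
t 14.4 pos [0.5692 0.0564 0.0629] F [-0.4 -0.1 -0.5] T [ 0.037 -0.005 -0.025] grip 0.281 go [24.9 -0.2  0.9] turn [-0.     0.    -0.002]
```

View pics/w8.png

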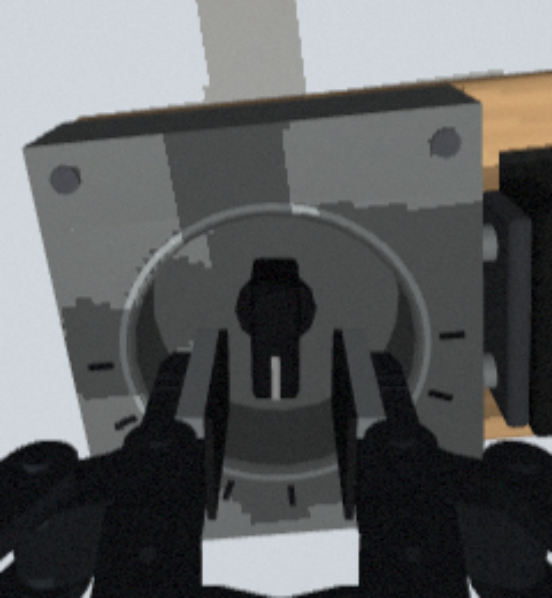

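The bar (275,330) sits midway between the fingertips (225 and 335), and both fingers are inside the rim. I go down.

```bash
python3 -m crank '[[[6,0,0.5],[0,0,0],0.28],[[6,0,0],[0,0,0],0.28],[[4,0,0],[0,0,0],0.28],[[0,0,0],[0,0,0],0.28]]'
python3 t.py .5701 .0561 .038 1.44
python3 -m crank '[[[4,0,0],[0,0,0],0.28],[[2,0,0],[0,0,0],0.28],[[0,0,0],[0,0,0],0.28]]'
python3 t.py .5701 .0561 .038 1.44
```

```text
time_s: 14.85
ee_pos: [0.57, 0.0563, 0.0459]
orientation: [0.104, 1.567, -0.102]
wrist_force: [0.8, -0.2, -0.6]
grip_width: 0.276
t 14.85 pos [0.57   0.0563 0.0459] F [ 0.8 -0.2 -0.6] T [-0.034 -0.005  0.02 ] grip 0.276 go [ 7.9 -0.2  0.1] turn [-0.     0.001 -0.002]
time_s: 15.15
ee_pos: [0.57, 0.0563, 0.0392]
orientation: [0.104, 1.567, -0.102]
wrist_force: [0.2, 0.0, -0.9]
grip_width: 0.276
t 15.15 pos [0.57   0.0563 0.0392] F [ 0.2  0.  -0.9] T [-0.008  0.012  0.058] grip 0.276 go [ 1.2 -0.2  0.1] turn [-0.     0.001 -0.002]
```

```bash
python3 -m crank '[[[0.5,0,0],[0,0,0],0.2],[[0,0,0],[0,0,0],0],[[0,0,0],[0,0,0],0],[[0,0,0],[0,0,0],0]]' 60
python3 t.py .5701 .0561 .0385 1.44
python3 -m crank '[[[0,0,0],[0,0,0],0]]'
python3 t.py .5701 .0561 .0385 1.44
```

```text
time_s: 15.55
ee_pos: [0.5699, 0.0552, 0.0389]
orientation: [0.102, 1.568, -0.103]
wrist_force: [-0.9, -0.8, -0.1]
grip_width: 0.122
t 15.55 pos [0.5699 0.0552 0.0389] F [-0.9 -0.8 -0.1] T [-0.074  0.042  0.159] grip 0.122 go [0.4 1.  0.1] turn [0.    0.001 0.001]
time_s: 15.65
ee_pos: [0.5699, 0.0551, 0.039]
orientation: [0.102, 1.568, -0.103]
wrist_force: [0.1, -1.0, -0.3]
grip_width: 0.121
t 15.65 pos [0.5699 0.0551 0.039 ] F [ 0.1 -1.  -0.3] T [-0.114  0.051  0.147] grip 0.121 go [0.5 1.  0.1] turn [0.    0.001 0.001]
```

```bash
python3 -m crank '[[[0,0,0],[0.1,0,0],0],[[0,0,0],[0.1,0,0],0],[[0,0,0],[0.1,0,0],0],[[0,0,0],[0.1,0,0],0]]'
python3 t.py .57 .0555 .0387 1.44
python3 -m crank '[[[0,0,0],[0.1,0,0],0],[[0,0,0],[0.1,0,0],0],[[0,0,0],[0.1,0,0],0]]'
python3 t.py .57 .0555 .0387 1.44
```

```text
time_s: 16.05
ee_pos: [0.5699, 0.055, 0.039]
orientation: [0.425, 1.527, -0.427]
wrist_force: [-0.4, -1.9, -0.4]
grip_width: 0.122
t 16.05 pos [0.5699 0.055  0.039 ] F [-0.4 -1.9 -0.4] T [-0.11   0.057  0.211] grip 0.122 go [ 0.3  0.5 -0.2] turn [-0.413  0.001  0.001]
time_s: 16.35
ee_pos: [0.5698, 0.0548, 0.039]
orientation: [0.667, 1.464, -0.67]
wrist_force: [-0.8, -2.4, -0.5]
grip_width: 0.124
t 16.35 pos [0.5698 0.0548 0.039 ] F [-0.8 -2.4 -0.5] T [-0.132  0.044  0.251] grip 0.124 go [ 0.3  0.6 -0.4] turn [-0.725  0.002  0.002]
```

```bash
for i in 1; do :; done
python3 -m crank '[[[0,0.4,-0.3],[0.1,0,0],0],[[0,0,0],[0.1,0,0],0],[[0,0,0],[0.1,0,0],0]]'
python3 t.py .57 .0555 .0387 1.44
python3 -m crank '[[[0,0,0],[0.08,0,0],0],[[0,0,0],[0.08,0,0],0]]'
python3 t.py .57 .0555 .0387 1.44
python3 -m crank '[[[0,0,0],[0.06,0,0],0]]'
python3 t.py .57 .0555 .0387 1.44
python3 -m crank '[[[0,0,0],[0.06,0,0],0]]'
python3 t.py .57 .0555 .0387 1.44
```

```text
time_s: 16.65
ee_pos: [0.5697, 0.0547, 0.039]
orientation: [0.905, 1.371, -0.91]
wrist_force: [-1.0, -1.1, -0.3]
grip_width: 0.124
t 16.65 pos [0.5697 0.0547 0.039 ] F [-1.  -1.1 -0.3] T [-0.058  0.05   0.225] grip 0.124 go [ 0.3  0.6 -0.6] turn [-1.037  0.002  0.003]
time_s: 16.85
ee_pos: [0.5695, 0.0547, 0.039]
orientation: [1.03, 1.309, -1.036]
wrist_force: [-1.0, -0.9, 0.0]
grip_width: 0.124
t 16.85 pos [0.5695 0.0547 0.039 ] F [-1.  -0.9  0. ] T [-0.159  0.013  0.159] grip 0.124 go [ 0.3  0.6 -0.7] turn [-1.204  0.003  0.003]
time_s: 16.95
ee_pos: [0.5695, 0.0547, 0.0389]
orientation: [1.077, 1.284, -1.082]
wrist_force: [0.0, -1.7, -0.3]
grip_width: 0.124
t 16.95 pos [0.5695 0.0547 0.0389] F [ 0.  -1.7 -0.3] T [-0.142  0.009  0.226] grip 0.124 go [ 0.2  0.6 -0.7] turn [-1.266  0.003  0.003]
time_s: 17.05
ee_pos: [0.5695, 0.0547, 0.039]
orientation: [1.123, 1.257, -1.129]
wrist_force: [-0.6, -1.4, -0.1]
grip_width: 0.121
t 17.05 pos [0.5695 0.0547 0.039 ] F [-0.6 -1.4 -0.1] T [-0.14  -0.009  0.199] grip 0.121 go [ 0.2  0.6 -0.7] turn [-1.328  0.003  0.003]
```

```bash

python3 -m crank '[[[0,0,0],[0.05,0,0],0]]' >/dev/null; python3 t.py .57 .0555 .0387 1.44
python3 -m crank '[[[0,0,0],[0.05,0,0],0]]' >/dev/null; python3 t.py .57 .0555 .0387 1.44
python3 -m crank '[[[0,0,0],[0.05,0,0],0]]' >/dev/null; python3 t.py .57 .0555 .0387 1.44
python3 -m crank '[[[0,0,0],[0.05,0,0],0]]' >/dev/null; python3 t.py .57 .0555 .0387 1.44
python3 - <<'E'
from h import *
im,d=manip.read_camera("side");cv2.imwrite("pics/s9.png",cv2.resize(im[200:340,220:360,::-1],None,fx=4,fy=4))
im,d=manip.read_camera("wrist");cv2.imwrite("pics/w9.png",im[...,::-1])
E
```

```text
t 17.15 pos [0.5694 0.0547 0.0389] F [-0.2 -1.6 -0.1] T [-0.138  0.009  0.236] grip 0.121 go [ 0.2  0.6 -0.8] turn [-1.38   0.004  0.003]
t 17.25 pos [0.5694 0.0547 0.039 ] F [-0.9 -0.9 -0.3] T [-0.167  0.02   0.237] grip 0.119 go [ 0.3  0.6 -0.8] turn [-1.432  0.004  0.003]
t 17.35 pos [0.5694 0.0547 0.0389] F [-0.3 -1.5 -0.9] T [-0.156 -0.019  0.196] grip 0.122 go [ 0.2  0.6 -0.9] turn [-1.484  0.004  0.004]
t 17.45 pos [0.5694 0.0547 0.0389] F [-1.2 -1.6 -0.3] T [-0.111  0.01   0.204] grip 0.121 go [ 0.2  0.6 -0.9] turn [-1.536  0.004  0.004]
```

View pics/s9.png

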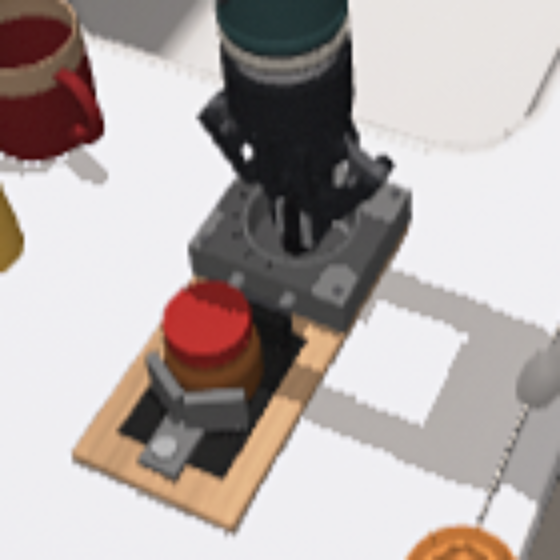

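View pics/w9.png

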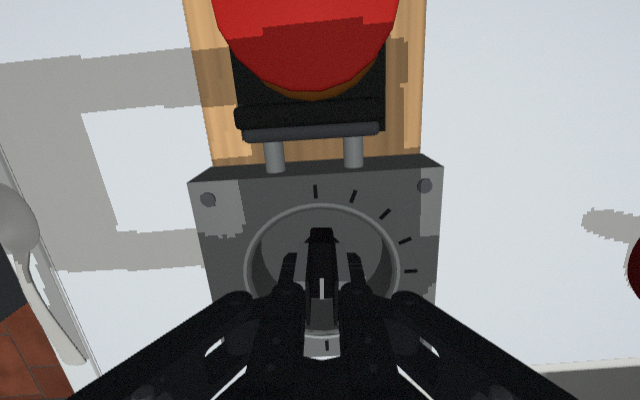

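The jaw, at wrist (310,118), has advanced and is about to reach the jar. The bar turns with the fingers, and torque is flat at about 0.21 N m. I continue in small steps.

```bash

python3 -m crank '[[[0,0,0],[0.05,0,0],0]]' >/dev/null; python3 t.py .57 .0555 .0387 1.44
python3 -m crank '[[[0,0,0],[0.05,0,0],0]]' >/dev/null; python3 t.py .57 .0555 .0387 1.44
python3 -m crank '[[[0,0,0],[0.05,0,0],0]]' >/dev/null; python3 t.py .57 .0555 .0387 1.44
python3 -m crank '[[[0,0,0],[0.05,0,0],0]]' >/dev/null; python3 t.py .57 .0555 .0387 1.44
```

```text
t 17.65 pos [0.5693 0.0547 0.0389] F [-0.8 -1.5 -0.3] T [-0.125  0.003  0.221] grip 0.125 go [ 0.2  0.6 -0.9] turn [-1.584  0.004  0.003]
t 17.75 pos [0.5693 0.0547 0.0389] F [-0.9 -0.7 -0.2] T [-0.149 -0.005  0.331] grip 0.121 go [ 0.2  0.5 -1. ] turn [-1.634  0.004  0.004]
t 17.85 pos [0.5693 0.0547 0.039 ] F [-0.3 -1.3 -0.4] T [-0.092  0.022  0.274] grip 0.124 go [ 0.3  0.5 -1. ] turn [-1.684  0.005  0.003]
t 17.95 pos [0.5692 0.0547 0.0389] F [ 0.6 -1.   0.1] T [-0.122  0.025  0.284] grip 0.123 go [ 0.2  0.5 -1. ] turn [-1.735  0.005  0.004]
```

```bash

python3 - <<'E'
from h import *
for k in range(3):
    im,d=manip.read_camera("side");print(manip.observe()['wrist_torque'].round(3))
cv2.imwrite("pics/s10.png",cv2.resize(im[220:340,230:350,::-1],None,fx=4.5,fy=4.5))
p=manip.camera_params("side");w=cloud(p,d);h=cv2.cvtColor(im,cv2.COLOR_RGB2HSV)
l=((h[...,0]<8)|(h[...,0]>172))&(h[...,1]>180)&(w[...,2]>.07)&(w[...,2]<.08)&(w[...,0]<.65);L=w[l];print('side lid',L.min(0),L.max(0))
im,d=manip.read_camera("wrist");cv2.imwrite("pics/w10.png",im[...,::-1]);np.save("pics/w10.npy",d);np.savez("pics/w10p.npz",**manip.camera_params("wrist"))
E
```

```text
[-0.133 -0.024  0.158]
[-0.13   0.029  0.062]
[-0.128  0.002  0.087]
side lid [0.55100586 0.14132913 0.07004491] [0.59845975 0.19114103 0.07759718]
```

View pics/s10.png

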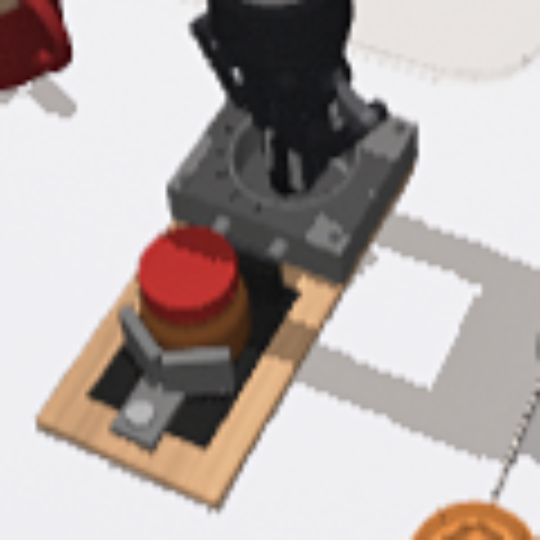

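View pics/w10.png

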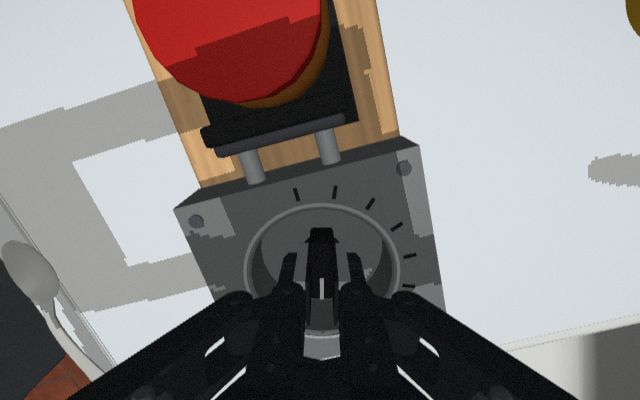

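```bash

python3 - <<'E'
from h import *
p=dict(np.load("pics/w4p.npz")); d=np.load("pics/w4.npy"); w=cloud(p,d)
O=np.array([.5723,.1262]);a=-.0305;ex=np.array([np.cos(a),np.sin(a)]);ey=np.array([-np.sin(a),np.cos(a)])
m=(w[...,2]>.040)&(w[...,2]<.053); m[:, :262]=0;m[:,382:]=0;m[60:]=0
P=w[m][:,:2]-O; B=np.stack([P@ex,P@ey],1)*1000
print(np.nanmedian(w[m][:,2]),len(B),B.min(0),B.max(0))
# front (lowest y) edge per x bin, using pixel bottom boundary
for c in range(282,362,4):
    r=np.where(m[:,c])[0]
    if len(r):
        q=ray(p,(c,r.max()+.5),.046)[:2]-O; q2=ray(p,(c,r.min()-.5),.046)[:2]-O; print(c,r.min(),r.max(),(q@ex*1000).round(1),(q@ey*1000).round(1),'back',(q2@ey*1000).round(1))
E
```

```text
0.046897829540094124 930 [-32.98282729  56.24891876] [33.27360384 79.22676993]
286 28 37 -30.6 56.3 back 64.2
290 25 38 -27.1 55.5 back 66.5
294 22 35 -23.4 57.9 back 68.9
298 20 32 -19.8 60.3 back 70.4
302 17 29 -16.2 62.6 back 72.7
306 14 27 -12.7 64.2 back 75.0
310 12 25 -9.1 65.7 back 76.5
314 9 22 -5.6 68.0 back 78.7
318 9 19 -2.1 70.3 back 78.7
322 11 18 1.4 71.1 back 77.2
326 8 21 4.9 68.8 back 79.4
330 11 23 8.4 67.2 back 77.2
334 13 26 11.9 64.9 back 75.6
338 16 29 15.5 62.5 back 73.4
342 19 31 19.0 61.0 back 71.0
346 21 34 22.6 58.6 back 69.5
350 24 36 26.2 57.0 back 67.2
354 27 38 29.8 55.4 back 64.8
358 30 32 33.2 60.1 back 62.5
```

Two checks agree that the jar is already seated in the V. The torque has risen about 0.07 N m since turn 1.58. The V apex measures at board y of 72–73, which means tight at a knob angle of 1.55–1.75, and the knob is now at about 1.83. I add one small step.

```bash

python3 -m crank '[[[0,0,0],[0.03,0,0],0]]' >/dev/null; python3 t.py .57 .0555 .0387 1.44
python3 -m crank '[[[0,0,0],[0.03,0,0],0]]' >/dev/null; python3 t.py .57 .0555 .0387 1.44
```

```text
t 18.25 pos [0.5692 0.0547 0.039 ] F [-0.2 -1.6  0.4] T [-0.166  0.009  0.262] grip 0.128 go [ 0.3  0.5 -1. ] turn [-1.763  0.005  0.003]
t 18.35 pos [0.5692 0.0547 0.039 ] F [-0.2 -1.2 -0.9] T [-0.115  0.005  0.305] grip 0.12 go [ 0.3  0.4 -1. ] turn [-1.794  0.005  0.003]
```

Torque noise is about 0.03 N m. To sharpen the estimate without going further, I back off 0.3 rad and retrace the same angles. The jar stays in the V, so this measures the onset cleanly.

```bash

python3 -m crank '[[[0,0,0],[-0.1,0,0],0],[[0,0,0],[-0.1,0,0],0],[[0,0,0],[-0.1,0,0],0],[[0,0,0],[-0.05,0,0],0]]' >/dev/null; python3 t.py .57 .0555 .0387 1.44
python3 -m crank '[[[0,0,0],[0.05,0,0],0]]' >/dev/null; python3 t.py .57 .0555 .0387 1.44
python3 -m crank '[[[0,0,0],[0.05,0,0],0]]' >/dev/null; python3 t.py .57 .0555 .0387 1.44
python3 -m crank '[[[0,0,0],[0.05,0,0],0]]' >/dev/null; python3 t.py .57 .0555 .0387 1.44
python3 -m crank '[[[0,0,0],[0.05,0,0],0]]' >/dev/null; python3 t.py .57 .0555 .0387 1.44
python3 -m crank '[[[0,0,0],[0.05,0,0],0]]' >/dev/null; python3 t.py .57 .0555 .0387 1.44
python3 -m crank '[[[0,0,0],[0.05,0,0],0]]' >/dev/null; python3 t.py .57 .0555 .0387 1.44
```

```text
t 18.75 pos [0.5694 0.0547 0.039 ] F [-0.  -0.9 -0.2] T [-0.163  0.027 -0.199] grip 0.118 go [ 0.3  0.6 -0.8] turn [-1.436  0.004  0.003]
t 18.85 pos [0.5694 0.0546 0.0389] F [-0.7 -1.4  0.3] T [-0.141  0.061  0.195] grip 0.125 go [ 0.2  0.6 -0.9] turn [-1.487  0.004  0.003]
t 18.95 pos [0.5694 0.0547 0.039 ] F [ 0.1 -1.1 -0.9] T [-0.12   0.007  0.222] grip 0.126 go [ 0.3  0.6 -0.9] turn [-1.539  0.004  0.003]
t 19.05 pos [0.5694 0.0547 0.039 ] F [-1.4 -1.3 -0.3] T [-0.157 -0.048  0.25 ] grip 0.118 go [ 0.3  0.5 -0.9] turn [-1.591  0.004  0.003]
t 19.15 pos [0.5693 0.0547 0.039 ] F [-0.  -0.8  0.1] T [-0.163  0.011  0.263] grip 0.122 go [ 0.3  0.5 -1. ] turn [-1.643  0.004  0.003]
t 19.25 pos [0.5693 0.0547 0.039 ] F [-0.6 -1.7  0.2] T [-0.138 -0.012  0.233] grip 0.125 go [ 0.3  0.5 -1. ] turn [-1.695  0.004  0.003]
t 19.35 pos [0.5692 0.0547 0.0389] F [-1.4 -1.1 -0.5] T [-0.082  0.013  0.304] grip 0.114 go [ 0.2  0.5 -1. ] turn [-1.747  0.004  0.003]
```

```bash

python3 -m crank '[[[0,0,0],[0.05,0,0],0]]' >/dev/null; python3 t.py .57 .0555 .0387 1.44
python3 -m crank '[[[0,0,0],[-0.1,0,0],0],[[0,0,0],[-0.1,0,0],0],[[0,0,0],[-0.1,0,0],0],[[0,0,0],[-0.05,0,0],0]]' >/dev/null; python3 t.py .57 .0555 .0387 1.44
python3 -m crank '[[[0,0,0],[0.1,0,0],0],[[0,0,0],[0.05,0,0],0]]' >/dev/null; python3 t.py .57 .0555 .0387 1.44
python3 -m crank '[[[0,0,0],[0.05,0,0],0]]' >/dev/null; python3 t.py .57 .0555 .0387 1.44
python3 -m crank '[[[0,0,0],[0.05,0,0],0]]' >/dev/null; python3 t.py .57 .0555 .0387 1.44
python3 -m crank '[[[0,0,0],[0.05,0,0],0]]' >/dev/null; python3 t.py .57 .0555 .0387 1.44
python3 -m crank '[[[0,0,0],[0.05,0,0],0]]' >/dev/null; python3 t.py .57 .0555 .0387 1.44
```

```text
t 19.45 pos [0.5692 0.0547 0.0389] F [-1.1 -1.9 -0.1] T [-0.131  0.     0.34 ] grip 0.12 go [ 0.2  0.4 -1.1] turn [-1.799  0.004  0.003]
t 19.85 pos [0.5694 0.0547 0.039 ] F [-1.3 -1.7 -0.2] T [-0.138  0.007 -0.212] grip 0.123 go [ 0.3  0.6 -0.8] turn [-1.442  0.003  0.003]
t 20.05 pos [0.5693 0.0546 0.0389] F [-0.5 -1.2  0.6] T [-0.147 -0.022  0.267] grip 0.12 go [ 0.2  0.5 -0.9] turn [-1.596  0.003  0.003]
t 20.15 pos [0.5693 0.0547 0.039 ] F [-0.4 -1.7 -0.4] T [-0.083  0.057  0.285] grip 0.12 go [ 0.3  0.5 -1. ] turn [-1.649  0.003  0.003]
t 20.25 pos [0.5693 0.0547 0.039 ] F [-0.3 -0.8  0.1] T [-0.137  0.074  0.28 ] grip 0.124 go [ 0.3  0.5 -1. ] turn [-1.701  0.004  0.003]
t 20.35 pos [0.5693 0.0547 0.039 ] F [-0.4 -0.4 -0.6] T [-0.202  0.06   0.285] grip 0.126 go [ 0.3  0.5 -1. ] turn [-1.753  0.004  0.003]
t 20.45 pos [0.5692 0.0547 0.039 ] F [-0.5 -0.8  0.4] T [-0.188  0.085  0.335] grip 0.123 go [ 0.3  0.4 -1.1] turn [-1.805  0.004  0.003]
```

Averaged torque at this angle is about 0.12 N m above baseline, or roughly 19 N, so the jar is snug. I let go, opening only partly inside the well.

```bash

python3 -m crank '[[[0,0,0],[0,0,0],0],[[0,0,0],[0,0,0],0.2],[[0,0,0],[0,0,0],0.28],[[0,0,0],[0,0,0],0.28],[[0,0,0],[0,0,0],0.28]]'; python3 t.py .57 .0555 .0387 1.44
python3 -m crank '[[[-8,0,0],[0,0,0],0.28],[[-15,0,0],[0,0,0],0.28],[[-30,0,0],[0,0,0],0.28],[[-40,0,0],[0,0,0],0.28],[[-40,0,0],[0,0,0],0.28],[[0,0,35],[0,0,0],0.28],[[0,0,35],[0,0,0],0.28],[[0,0,0],[0,0,0],0.28],[[0,0,0],[0,0,0],0.28]]'
python3 - <<'E'
from h import *
im,d=manip.read_camera("side");cv2.imwrite("pics/s11.png",cv2.resize(im[200:340,220:360,::-1],None,fx=4,fy=4))
p=manip.camera_params("side");w=cloud(p,d);h=cv2.cvtColor(im,cv2.COLOR_RGB2HSV)
l=((h[...,0]<8)|(h[...,0]>172))&(h[...,1]>180)&(w[...,2]>.07)&(w[...,2]<.08)&(w[...,0]<.65);L=w[l];print('side lid',L.min(0),L.max(0))
im,d=manip.read_camera("wrist");cv2.imwrite("pics/w11.png",im[...,::-1]);np.save("pics/w11.npy",d);np.savez("pics/w11p.npz",**manip.camera_params("wrist"))
E
```

```text
time_s: 20.95
ee_pos: [0.5698, 0.0556, 0.0393]
orientation: [1.471, 1.012, -1.472]
wrist_force: [-0.2, 0.0, -1.0]
grip_width: 0.281
t 20.95 pos [0.5698 0.0556 0.0393] F [-0.2  0.  -1. ] T [-0.036  0.011 -0.027] grip 0.281 go [ 0.6  0.2 -0. ] turn [-1.804  0.003  0.   ]
time_s: 21.85
ee_pos: [0.5463, -0.0106, 0.1903]
orientation: [1.477, 1.004, -1.458]
wrist_force: [0.7, 0.6, -0.3]
grip_width: 0.283
side lid [0.55050123 0.1425111  0.0700359 ] [0.59885039 0.19089694 0.07885871]
```

View pics/s11.png

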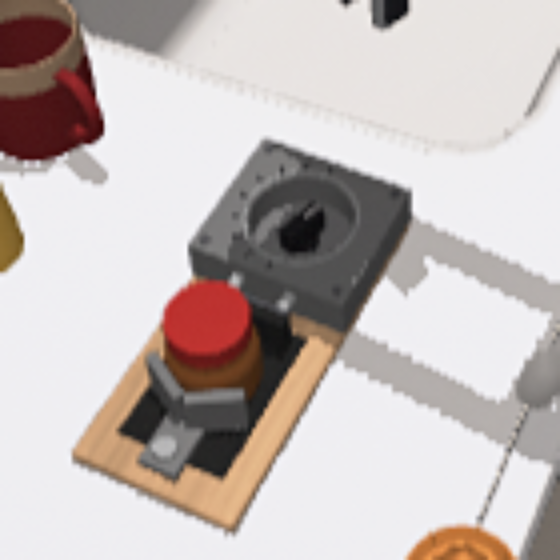

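View pics/w11.png

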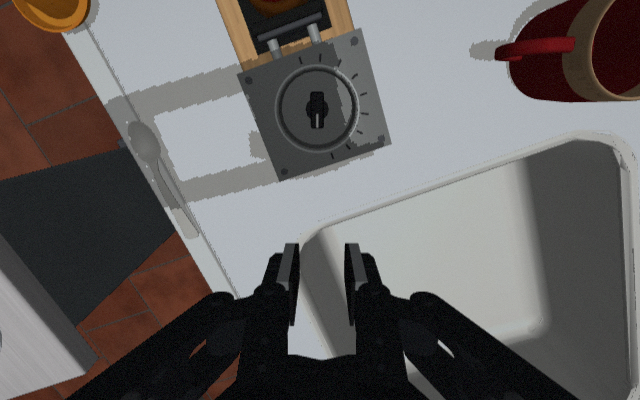

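```bash
python3 - <<'E'
from h import *
p=dict(np.load("pics/w11p.npz")); d=np.load("pics/w11.npy"); w=cloud(p,d)
yy,xx=np.mgrid[:400,:640]; b=(abs(xx-317)<28)&(abs(yy-110)<28)&(w[...,2]>.034)&(w[...,2]<.0412)
q=(w[b][:,:2]*1000).astype(np.float32); q=q[np.hypot(*(q-np.median(q,0)).T)<19]
v=np.linalg.svd(q-q.mean(0))[2][0]; print(len(q),cv2.minAreaRect(q),np.degrees(np.arctan2(v[1],v[0])))
E
```

```text
487 ((569.8369750976562, 56.60082244873047), (30.926162719726562, 11.614348411560059), 69.49754333496094) -109.79072
```

```bash
python3 -c "
from cell import manip
s=manip.observe();print(s['time_s'],s['joint_velocities'].round(3));manip.job_done()"
```

```text
21.95 [ 0.014  0.017  0.012  0.005 -0.003  0.   ]
the job is handed in; nothing more can be done
```

I stood the larger red-lidded jar between the jaw and the V stop and let go. I then turned the knob clockwise to about 1.89 rad, let go, backed the arm clear and handed the job in at 22 s.

**Last checks:**
- **Position:** the jar looks upright in the last side view and is about 5 mm from the clamp seat.
- **Knob:** its bar measured at about 1.89 rad after release. The tool turn implied about 1.90, so it stayed where I left it.
- **Bystanders and board:** I steered clear of the bystanders and none looked disturbed in the last pictures, but I did not measure them. Wrist force stayed within about 3 N in every reading.

**Clamp force:** this is an estimate, about 19 N. Torque at the final angle averaged roughly 0.12 N m above the free-turning level. Individual readings scatter by about 0.03 N m, some 5 N, so I backed off and repeated the approach twice to average them. The V position measured by camera puts tight at about 1.55–1.75 rad, which fits.

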